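Make room in a crowded suspension-file rack and hang a file in its place

TASK

Hang the red-tabbed file, now standing in the white sorter on the front ledge, in the wooden suspension-file rack between the blue-tabbed and the yellow-tabbed file, with both its hooks home on the rails. The rack is crowded: first make room by sliding the two neighbours apart along the rails by their tabs, feeling when the files behind them come up tight and not forcing them; then lower the red file into the gap without dropping it. No hanging file may come off the rails, and the book in the sorter and the mug stay where they are.

Things in the scene. Friction and masses are not known exactly. Their poses are not given: they have to be found in the camera images.
- red_file: Hanging card file: kraft pocket 140 mm long (x), 10 mm thick (y), 85 mm high (z up), lower edge round; origin at the middle of the lower edge. Steel bar along its top, 172 x 6 x 6 mm, 84 to 90 mm above the origin; its ends are hooks: round tips 4 mm thick at x = +-84 mm, down to 74.5 mm. About 0.1 kg. Stands in the sorter's front slot, 1.5 mm play each side. May hang either way round.
- red_file_tab (a point): Centre of the file's stiff red index tab: 30 mm along the file's x, 8 mm thick (y), 28 mm high, 90 to 118 mm above the file's origin, at x = 0 of it. Take the file here, across the thickness or lengthwise, fingertips above the bar.
- blue_file: Hanging card file: kraft pocket 140 mm long (x), 12 mm thick (y), 85 mm high (z up), lower edge round; origin at the middle of the lower edge. Steel bar along its top, 172 x 6 x 6 mm, 84 to 90 mm above the origin; its ends are hooks: round tips 4 mm thick at x = +-84 mm, down to 74.5 mm. 0.09 kg. Hangs in the rack under 1 mm from the yellow one; slides on the rails (0.5 N), swings.
- blue_file_tab (a point): Centre of the file's stiff blue index tab: 30 mm along the file's x, 8 mm thick (y), 28 mm high, 90 to 118 mm above the file's origin, at x = -54 mm of it. Take the file here, across the thickness or lengthwise, fingertips above the bar.
- yellow_file: Hanging card file: kraft pocket 140 mm long (x), 12 mm thick (y), 85 mm high (z up), lower edge round; origin at the middle of the lower edge. Steel bar along its top, 172 x 6 x 6 mm, 84 to 90 mm above the origin; its ends are hooks: round tips 4 mm thick at x = +-84 mm, down to 74.5 mm. 0.09 kg. Hangs in the rack beside the blue one, at its +y or -y side; slides, swings.
- yellow_file_tab (a point): Centre of the file's stiff yellow index tab: 30 mm along the file's x, 8 mm thick (y), 28 mm high, 90 to 118 mm above the file's origin, at x = +54 mm of it. Take the file here, across the thickness or lengthwise, fingertips above the bar.
- rack: Wooden suspension-file rack behind the sloping green panel, fixed, 180 (x) x 126 (y) x 152 mm high; origin on the worktop under its centre. Besides the tabbed pair it holds three grey box files without tabs, 26, 20 and 20 mm thick, tops level with the bars: one at the -y side of the pair, two at +y. Which is where varies and is not given: feel it.
- rack_rails (a point): Middle between the two rails at their round tops, 145 mm over the rack's origin. Rails 4 mm thick along the rack's y at x = +-78 mm, between end boards at y = +-51.7 mm. A file hangs across them (bar along x, 2 mm play), lower edge 84 mm below this point. A neighbour slides outward 0 to 13 mm, with 1 to 6 N, then stops firmly (press under 25 N); both sides tight leave a gap of 13 mm.
- panel_low_end (a point): Low left end of the top edge of the thin fixed green panel (x = 0.43 to 0.45 m) between ledge and rack. Its edge rises to the right: z = 0.09 m here (y = 0.37), 0.16 at y = 0.26, 0.22 at y = 0.16. Carry the file over the low end. A fixed post hangs over x = 0.37, y = 0 from z = 0.48 m up.
- rack_floor: Cork floor of the rack, below the hanging files, 150 x 102 mm, fixed to the rack; a file that comes off the rails falls on it. Origin under its centre, top face 3 mm higher; the hung files' lower edges are 14.5 mm above it.
- sorter: White sorter on a small wooden drawer cabinet, fixed on the front ledge, 56 (x) x 152 (y) x 114 mm high; origin under its centre. Slots along its y, floor 60 mm up. The red file stands in the front slot (x = -18.5 mm, 13 mm wide, dividers to 98 and 106 mm), bar along y; a small book in the next (to 142 mm).
- small_book: Small yellow and red book, 61 x 10 x 82 mm, standing loose in the sorter's middle slot; origin at the centre of its underside. Leave it.
- mug: Green and white mug, 86 x 120 x 88 mm, standing on the ledge to the right of the sorter; origin near the centre of its underside. Leave it.

How it is judged:
By the outcome, as a careful person would: the job done as asked, in the order asked, and still so for the second after the job is handed in, with the robot touching nothing.
It also fails if it takes over 67 s, if anything falls off the work surface, if the arm or the gripper's body presses on something with over 40 N, if the wrist force passes 120 N, or if a joint passes its speed limit or range.

ROBOT

A 6-joint arm with a two-finger parallel gripper is mounted at the origin on a cart in front of the work surface, level with it; the furniture and walls round the work are solid. World frame = base frame: x ahead of the robot, y to its left, z up, the work surface at z = 0. Lengths are in m, angles in rad, forces in N, time in s.
With the tool pointing down it reaches from about 0.35 to 0.975 m from the base axis. Payload 4.9 kg.
Tool frame: the origin (TCP) lies midway between the tips of the shut fingers; the grasp point (between the pads) lies 19 mm behind it (ctrl.tcp_to_grasp is the distance from the TCP to the grasp point, in m); z points along the fingers, y is the line along which they close (so a half turn about z gives the same grasp; the last joint's range is limited). The gripper opens to 85 mm and grips with 20 to 120 N. Pads are 22 mm wide; open, the fingers measure 114 mm over their backs; the gripper's body (76 mm by 85 mm) begins 54 mm behind the grasp point. The pads swing forward as they close: fully open they stand 13 mm farther back than shut.
Start: joints at [1.078, 0.053, 1.613, -0, 1.476, -0.119], TCP at [0.228, 0.582, 0.231] pointing down, gripper open.
Joint ranges: [-3.01, 3.01], [-1.01, 2.22], [0.06, 2.58], [-1.02, 4.17], [0.09, 2.62], [-3.14, 3.14]. Speed limits (rad/s): [2.57, 2.57, 3.14, 3.14, 3.14, 3.14].

INTERFACE

Orientations are given as a rotation vector (axis times angle).
In Python, from station import ctrl gives the robot as it stands.
- The arm moves only by the shell command python3 jog.py FILE [FORCE], which reads ROWS from the file FILE. ROWS is a JSON list of rows, 1 to 20 of them, each written [opening, [dx, dy, dz], [rx, ry, rz]]: the finger opening in m, then dx, dy, dz in mm, then a rotation vector rx, ry, rz in units of 0.1 rad; each row is the pose to reach, as a shift and turn from the pose commanded when the command began, along the tool's axes at that moment; what a row does not reach only later rows make up. A row lasts 1/12 s, in which the tool goes at most 0.0417 m and 0.125 rad, less where a joint would pass 70% of its speed; a pose out of reach is approached as far as the arm can. The fingers move at their own pace and stop on an object; FORCE is the grip in N (left out, the last holds). Time passes only in rows, so rows that do not move let the fingers close. It prints the time, the measured TCP pose, the force, the opening and the grip force at its end. Input that does not fit is refused with a message, and nothing moves.
- ctrl.get_obs(): the state, without advancing time (a new reading comes with each control period).
- ctrl.get_image(name): name is "side" or "top" or "wrist"; returns the picture (420x560x3 uint8, red, green, blue); there is no depth.
- ctrl.camera_params(name): a dict with "fx", "fy", "cx", "cy" (pixels), "T" (4x4, takes a point from camera to world coordinates); the wrist camera has in their place "tool_from_camera" (4x4, takes a point from camera to tool coordinates, whose origin is the TCP and whose axes are the flange's). Camera axes: x right, y down, z forward; pixel columns grow to the right and rows downward; lengths in m; the calibration is good to about 2 mm. A picture is of the moment at which its call begins: read the wrist's pose just before it. camera_params takes no time and is no camera call.
- ctrl.finish_job(): hands the job in; it is judged then, once.
The state is a dict: "t": time; "q": joint angles; "dq": joint speeds; "effort": joint torques, N m; "tool_pos": TCP position; "tool_rot": TCP orientation; "contact_force": force on the tool from outside, world axes, zero at the start; "wrist_torque": the same for the moment, N m; "opening": finger opening in m; "grip_force": force on a finger pad.
Only numpy, scipy, OpenCV 4.12 (cv2) and the standard library are available. Lean on these libraries where they do the work, as an engineer would, in place of code of your own. Each camera call takes 0.05 s, during which the arm holds its last target. There are 200 camera calls.

## Working session

There is one attempt and no reset: what is moved stays moved. The work goes in short steps, Python scripts to look and compute and a shell command to move; the robot and the scene stay as the last step left them, time stands still between calls to the robot, and variables do not carry over. Pictures are saved under pics/ and viewed, at most 13 in all, crops included, and the job is handed in when it is done.

```bash
ls
python3 - <<'E'
from station import ctrl
import cv2,numpy as np,os
os.makedirs('pics',exist_ok=True)
o=ctrl.get_obs();print(o)
for n in ['side','top']:
    cv2.imwrite(f'pics/{n}0.png',ctrl.get_image(n)[:,:,::-1]);p=ctrl.camera_params(n);print(n,p)
print(ctrl.camera_params('wrist'),ctrl.tcp_to_grasp)
E
```

```text
jog.py
pics
station.py
{'t': 0.0, 'q': array([ 1.07800201e+00,  5.33353243e-02,  1.61429786e+00,  3.72642325e-06,
        1.47598764e+00, -1.18974933e-01]), 'dq': array([ 0.00190981,  0.00167462, -0.00012628,  0.00010098,  0.00069604,
        0.00238204]), 'effort': array([-1.95716989e-04, -3.93664491e+01, -3.70185292e+01, -6.21177878e-05,
        6.78893208e-03, -9.66442030e-06]), 'tool_pos': array([0.22792174, 0.58129238, 0.23007406]), 'tool_rot': array([-5.83667250e-01, -3.08627095e+00,  3.03560750e-03]), 'contact_force': array([-0.19588261,  0.38011335,  0.49114096]), 'wrist_torque': array([-0.05285436,  0.05392264, -0.01768282]), 'grip_force': 0.0, 'opening': 0.08507621260791544}
side {'fx': 462.0071386105831, 'fy': 462.0071386105831, 'cx': 275.7636518893795, 'cy': 208.48086227042805, 'T': array([[-0.63508947,  0.32366498, -0.7013575 ,  1.12276218],
       [ 0.7720904 ,  0.23873408, -0.58896728,  0.70809119],
       [-0.02319015, -0.91555831, -0.40151612,  0.46633676],
       [ 0.        ,  0.        ,  0.        ,  1.
[... 239 characters left out ...]
04195882e-03,  6.61842879e-03,
         1.87523859e-01],
       [-6.69484158e-03, -1.93948516e-01, -9.80988864e-01,
         1.10373174e+00],
       [ 0.00000000e+00,  0.00000000e+00,  0.00000000e+00,
         1.00000000e+00]])}
{'fx': 334.28552923151096, 'fy': 334.28552923151096, 'cx': 280.1483283478767, 'cy': 214.6215172712076, 'tool_from_camera': array([[ 6.65574472e-04, -9.47921746e-01, -3.18502623e-01,
         8.22810445e-02],
       [ 9.99998516e-01,  1.24891067e-04,  1.71799693e-03,
        -7.65928908e-04],
       [-1.58874851e-03, -3.18503294e-01,  9.47920423e-01,
        -1.42100346e-01],
       [ 0.00000000e+00,  0.00000000e+00,  0.00000000e+00,
         1.00000000e+00]])} 0.0187
```
View pics/side0.png

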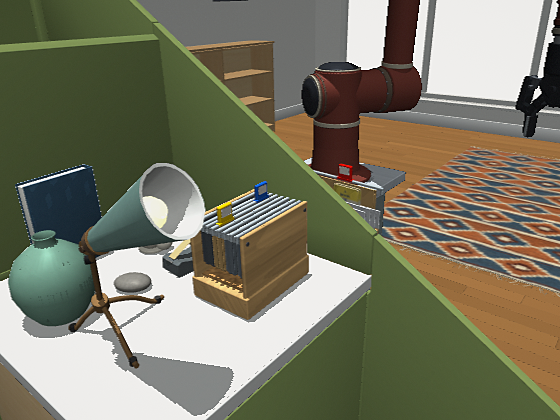

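View pics/top0.png

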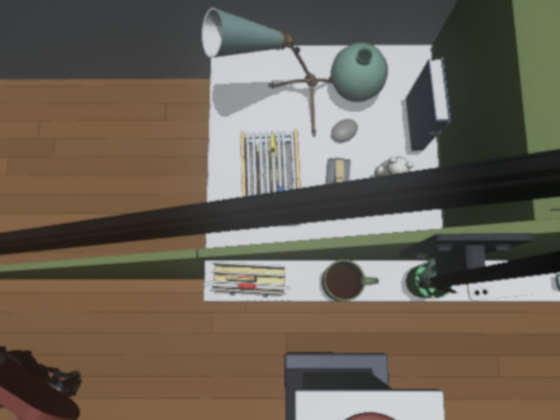

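Side: yellow tab around (224,211), blue around (261,191), red around (345,172). Top: yellow around (273,142), blue around (281,188), red around (247,287). I'll enlarge these areas.

Run:
```python
import cv2,numpy as np
s=cv2.imread('pics/side0.png');t=cv2.imread('pics/top0.png')
def c(im,x,y,w,h,k):return cv2.resize(im[y:y+h,x:x+w],None,fx=k,fy=k,interpolation=cv2.INTER_CUBIC)
a=c(s,190,150,200,75,4)
b=np.hstack([c(t,235,125,70,70,5),c(t,195,250,110,70,4.0)[:,:440] if 0 else cv2.resize(t[255:305,200:290],(450,250),interpolation=cv2.INTER_CUBIC) if 0 else np.zeros((350,0,3),np.uint8)])
d=cv2.resize(t[255:305,200:290],(450,250),interpolation=cv2.INTER_CUBIC)
bot=np.zeros((300,800,3),np.uint8); bot[:,:350]=b[:300]; bot[:250,350:]=d
cv2.imwrite('pics/c1.png',np.vstack([a,bot]))
```

View pics/c1.png

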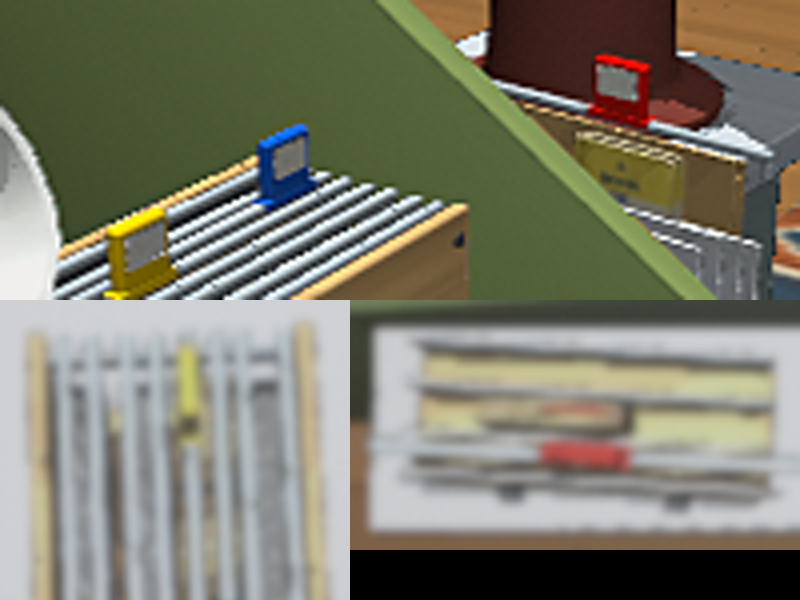

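The red tab is at side (345.2,172.5), top (247,286); yellow at side (225,212.5), top (272.8,143.5); blue at side (261,190.8), top about (281,188). Bars run image-vertical (along world x) in the rack, and yellow lies on the +y side of blue.

```bash
cat > h.py <<'E'
import numpy as np,cv2
from scipy.spatial.transform import Rotation as R
from station import ctrl
def cam(n,pose=None):
    p=dict(ctrl.camera_params(n))
    if n=='wrist':
        T=np.eye(4);T[:3,:3]=R.from_rotvec(pose[1]).as_matrix();T[:3,3]=pose[0];p['T']=T@p['tool_from_camera']
    return p
def ray(p,u,v):
    d=p['T'][:3,:3]@np.array([(u-p['cx'])/p['fx'],(v-p['cy'])/p['fy'],1]);return p['T'][:3,3],d/np.linalg.norm(d)
def tri(obs):  # [(p,u,v)..]
    A=np.zeros((3,3));b=np.zeros(3);L=[]
    for p,u,v in obs:
        o,d=ray(p,u,v);M=np.eye(3)-np.outer(d,d);A+=M;b+=M@o;L.append((o,d))
    x=np.linalg.solve(A,b);return x,max(np.linalg.norm((np.eye(3)-np.outer(d,d))@(x-o)) for o,d in L)
def proj(p,X):
    c=np.linalg.inv(p['T'])@np.append(X,1);return c[0]/c[2]*p['fx']+p['cx'],c[1]/c[2]*p['fy']+p['cy']
def atz(p,u,v,z):
    o,d=ray(p,u,v);return o+d*(z-o[2])/d[2]
def rel(target,yaw_y=None):
    """shift in tool axes from current measured pose to world target; yaw_y: world angle of tool y axis"""
    o=ctrl.get_obs();M=R.from_rotvec(o['tool_rot']).as_matrix()
    print('t',round(o['t'],2),'pos',o['tool_pos'].round(4),'yang',round(np.degrees(np.arctan2(M[1,1],M[0,1])),1),'zax',M[:,2].round(3),'d',(M.T@(np.array(target)-o['tool_pos'])).round(4),'f',o['contact_force'].round(1))
    if yaw_y is not None:
        z=np.array([0,0,-1.]);y=np.array([np.cos(yaw_y),np.sin(yaw_y),0]);G=np.column_stack([np.cross(y,z),y,z])
        print('rot',R.from_matrix(M.T@G).as_rotvec().round(4))
E
python3 - <<'E'
from h import *
s,t=cam('side'),cam('top')
for n,a,b in [('red',(345.2,172.5),(247,286)),('yel',(225,212.5),(272.8,143.5)),('blue',(261,190.8),(281,188))]:
    x,e=tri([(s,*a),(t,*b)]);print(n,x.round(4),round(e,4))
# sorter edges/bar ends in top
for u,v in [(202,283.5),(291,287.5)]:print(atz(t,u,v,.15).round(4))
# rack bars top & bottom
rel([0.6,0.2,0.3],np.pi/2)
E
```

```text
red [0.3675 0.2557 0.1596] 0.0007
yel [0.6544 0.2066 0.1631] 0.0009
blue [0.5573 0.1933 0.1672] 0.0052
[0.3731 0.3438 0.15  ]
[0.3654 0.17   0.15  ]
t 0.1 pos [0.2279 0.5814 0.2302] yang 68.6 zax [-0.001 -0.002 -1.   ] d [-0.4856 -0.2193 -0.0695] f [ 0.  -0.3  0.4]
rot [-0.0017 -0.0006 -0.3738]
```

Units first: shifts go in mm and turns go in units of 0.1 rad. So -0.486 m is -486, -0.219 m is -219, -0.374 rad is -3.74.

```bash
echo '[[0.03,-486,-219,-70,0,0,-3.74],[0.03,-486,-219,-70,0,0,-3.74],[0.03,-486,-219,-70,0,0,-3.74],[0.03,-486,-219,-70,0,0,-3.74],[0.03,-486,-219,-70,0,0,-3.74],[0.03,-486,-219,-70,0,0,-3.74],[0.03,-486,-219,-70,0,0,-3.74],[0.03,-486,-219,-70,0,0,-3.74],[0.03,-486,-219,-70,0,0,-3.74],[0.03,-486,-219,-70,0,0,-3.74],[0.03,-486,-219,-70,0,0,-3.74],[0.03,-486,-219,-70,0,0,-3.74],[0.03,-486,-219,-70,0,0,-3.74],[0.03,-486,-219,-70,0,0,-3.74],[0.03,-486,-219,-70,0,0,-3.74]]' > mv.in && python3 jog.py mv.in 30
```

```text
refused: ROWS must be rows with the three-number parts in brackets of their own. Nothing was moved.
```

The call was refused and nothing moved: it wants rows with the three-number parts in brackets of their own. Same move again in that form.

```bash
echo '[[0.03,[-486,-219,-70],[0,0,-3.74]],[0.03,[-486,-219,-70],[0,0,-3.74]],[0.03,[-486,-219,-70],[0,0,-3.74]],[0.03,[-486,-219,-70],[0,0,-3.74]],[0.03,[-486,-219,-70],[0,0,-3.74]],[0.03,[-486,-219,-70],[0,0,-3.74]],[0.03,[-486,-219,-70],[0,0,-3.74]],[0.03,[-486,-219,-70],[0,0,-3.74]],[0.03,[-486,-219,-70],[0,0,-3.74]],[0.03,[-486,-219,-70],[0,0,-3.74]],[0.03,[-486,-219,-70],[0,0,-3.74]],[0.03,[-486,-219,-70],[0,0,-3.74]],[0.03,[-486,-219,-70],[0,0,-3.74]],[0.03,[-486,-219,-70],[0,0,-3.74]],[0.03,[-486,-219,-70],[0,0,-3.74]]]' > mv.in && python3 jog.py mv.in 30
python3 - <<'E'
from h import *
rel([0.6,0.2,0.3],np.pi/2)
o=ctrl.get_obs();im=ctrl.get_image('wrist')[:,:,::-1]
cv2.imwrite('pics/w1.png',im);np.savez('w1.npz',a=o['tool_pos'],b=o['tool_rot'])
cv2.imwrite('pics/w1v.png',cv2.resize(im,(800,600),interpolation=cv2.INTER_CUBIC))
E
```

```text
t: 1.35
tool_pos: [0.6018, 0.1986, 0.3007]
tool_rot: [-0.005, -3.141, 0.0]
contact_force: [0.2, 0.9, -0.1]
opening: 0.0302
grip_force: 0.0
t 1.35 pos [0.6018 0.1986 0.3007] yang 89.8 zax [-0.001 -0.    -1.   ] d [0.0018 0.0014 0.0007] f [ 0.2  0.9 -0.1]
rot [-0.0001 -0.0011 -0.0035]
```

View pics/w1v.png

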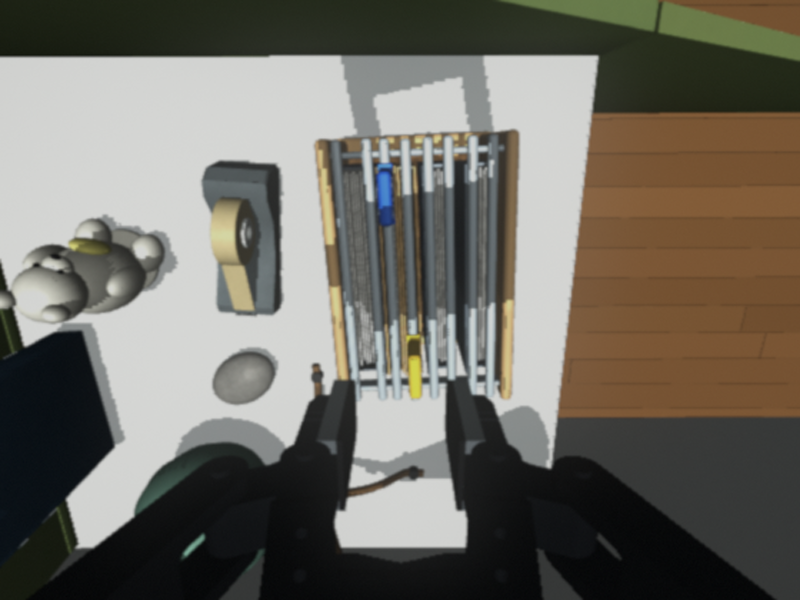

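Wrist view: blue tab about (385,195), yellow (414,365), with the bars nearly vertical and turned a little; the grey box bars sit one left of blue and two right of yellow. I'll enlarge for edges.

Run:
```python
import cv2,numpy as np
w=cv2.imread('pics/w1.png')
a=cv2.resize(w[88:292,220:368],None,fx=2.9,fy=2.9,interpolation=cv2.INTER_CUBIC)
b=cv2.resize(w[105:165,250:290],(370,295)[::1] if 0 else (197,295),interpolation=cv2.INTER_CUBIC)
c=cv2.resize(w[230:290,270:310],(197,295),interpolation=cv2.INTER_CUBIC)
v=np.zeros((592,640,3),np.uint8);v[:,:429]=a[:592,:429];v[:295,440:637]=b;v[297:592,440:637]=c
cv2.imwrite('pics/c2.png',v)
```

```text
(no output)
```

View pics/c2.png

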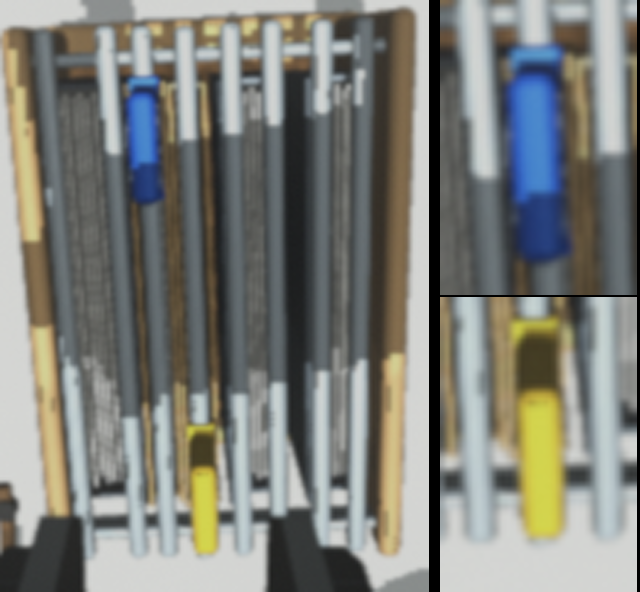

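Yellow tab top face is centred at w1 pixel (290.7,264.1), blue at (270.3,139.1). The bars show the box on the blue side nearly tight and most of the free room on the yellow (+y) side.

Run:
```python
from h import *
z=np.load('w1.npz');w=cam('wrist',(z['a'],z['b']));s,t=cam('side'),cam('top')
print('yel',atz(w,290.7,264.1,.179).round(4),'blue',atz(w,270.3,139.1,.179).round(4))
top=[45,107,142,186,232,273,322,362];bot=[88,137,168,205,243,277,322,356]
for a,b in zip(top,bot):
    P=atz(w,220+a/2.9,88+25/2.9,.151);Q=atz(w,220+b/2.9,88+548/2.9,.151)
    print(P[:2].round(4),Q[:2].round(4),'yaw',np.degrees(np.arctan2(*(Q-P)[[1,0]])).round(2))
# two-view: yellow tab top / blue tab top; side view top edge mid (crop): yellow (137,214)->,blue(283,130)
for n,sp,wp in [('yel',(190+138/4,150+214/4),(290.7,264.1)),('blue',(190+284/4,150+131/4),(270.3,139.1))]:
    print(n,tri([(s,*sp),(w,*wp)]))
```

```text
yel [0.6536 0.2075 0.179 ] blue [0.5462 0.191  0.179 ]
[0.5147 0.162 ] [0.6818 0.169 ] yaw 2.4
[0.5147 0.1796] [0.6818 0.1856] yaw 2.05
[0.5148 0.1895] [0.6819 0.1961] yaw 2.25
[0.5148 0.202 ] [0.6819 0.2086] yaw 2.26
[0.5148 0.2151] [0.682  0.2215] yaw 2.2
[0.5149 0.2267] [0.682 0.233] yaw 2.16
[0.5149 0.2406] [0.6821 0.2483] yaw 2.61
[0.5149 0.252 ] [0.6821 0.2598] yaw 2.67
yel (array([0.65380559, 0.20751745, 0.17872262]), np.float64(3.3431093116744234e-05))
blue (array([0.5462744 , 0.1909985 , 0.17787682]), np.float64(7.807791583433642e-05))
```

```bash
python3 - <<'E'
from h import *
rel([0.5463,0.191,0.195],np.pi/2+.040)
E
echo '[[0.03,[55,-8.5,106],[0,0,-0.44]],[0.03,[55,-8.5,106],[0,0,-0.44]],[0.03,[55,-8.5,106],[0,0,-0.44]],[0.03,[55,-8.5,106],[0,0,-0.44]],[0.03,[55,-8.5,106],[0,0,-0.44]]]' > mv.in && python3 jog.py mv.in
python3 - <<'E'
from h import *
rel([0.5463,0.191,0.155],np.pi/2+.040)
E
```

```text
t 1.4 pos [0.6007 0.1999 0.3005] yang 89.9 zax [-0.002  0.    -1.   ] d [ 0.0542 -0.009   0.1056] f [-1.4 -0.2 -0.9]
rot [ 0.0002 -0.0016 -0.0414]
t: 1.82
tool_pos: [0.5426, 0.1928, 0.1923]
tool_rot: [0.073, -3.135, 0.001]
contact_force: [0.3, 0.4, 0.2]
opening: 0.0297
grip_force: 0.0
t 1.82 pos [0.5426 0.1928 0.1923] yang 92.7 zax [-0.006 -0.001 -1.   ] d [-0.0038 -0.0019  0.0373] f [0.3 0.4 0.2]
rot [-0.0008 -0.006   0.0063]
```

```bash
echo '[[0.03,[0,0,0],[0,0,0]],[0.03,[0,0,0],[0,0,0]],[0.03,[0,0,0],[0,0,0]]]' > mv.in && python3 jog.py mv.in
python3 - <<'E'
from h import *
rel([0.5463,0.191,0.155],np.pi/2+.040)
E
```

```text
t: 2.07
tool_pos: [0.5486, 0.1928, 0.1997]
tool_rot: [-0.07, 3.134, 0.002]
contact_force: [-0.7, -0.0, -0.2]
opening: 0.0301
grip_force: 0.0
t 2.07 pos [0.5486 0.1928 0.1997] yang 92.5 zax [ 0.007  0.001 -1.   ] d [ 0.0027 -0.0018  0.0447] f [-0.7 -0.  -0.2]
rot [0.0012 0.007  0.0045]
```

```bash
echo '[[0.03,[0,-1,10],[0,0,0]],[0.03,[0,-1,20],[0,0,0]],[0.03,[0,-1,30],[0,0,0]],[0.03,[0,-1,36],[0,0,0]],[0.03,[0,-1,39],[0,0,0]],[0.03,[0,-1,39],[0,0,0]],[0.03,[0,-1,39],[0,0,0]]]' > mv.in && python3 jog.py mv.in
python3 - <<'E'
from h import *
rel([0.5463,0.191,0.155],np.pi/2+.040)
E
```

```text
t: 2.65
tool_pos: [0.5456, 0.1909, 0.1559]
tool_rot: [0.069, -3.14, 0.0]
contact_force: [0.6, -0.3, 0.0]
opening: 0.0297
grip_force: 0.0
t 2.65 pos [0.5456 0.1909 0.1559] yang 92.5 zax [-0.001 -0.    -1.   ] d [-0.0007  0.0001  0.0009] f [ 0.6 -0.3  0. ]
rot [-0.0001 -0.0007  0.0042]
```

```bash
echo '[[0.0,[0,0,0],[0,0,0]],[0.0,[0,0,0],[0,0,0]],[0.0,[0,0,0],[0,0,0]],[0.0,[0,0,0],[0,0,0]],[0.0,[0,0,0],[0,0,0]]]' > mv.in && python3 jog.py mv.in 30
python3 - <<'E'
from h import *
rel([0.5463,0.191,0.155],np.pi/2+.040)
E
```

```text
t: 3.07
tool_pos: [0.5461, 0.1911, 0.157]
tool_rot: [-0.069, 3.14, 0.0]
contact_force: [-0.3, 0.2, 1.7]
opening: 0.0074
grip_force: 34.1
t 3.07 pos [0.5461 0.1911 0.157 ] yang 92.5 zax [ 0.001  0.    -1.   ] d [-0.0002 -0.0001  0.002 ] f [-0.3  0.2  1.7]
rot [0.0001 0.0012 0.0042]
```

```bash
echo '[[0.0,[0,-1,0],[0,0,0]],[0.0,[0,-2,0],[0,0,0]],[0.0,[0,-2,0],[0,0,0]]]' > mv.in && python3 jog.py mv.in; echo '[[0.0,[0,-1,0],[0,0,0]],[0.0,[0,-1,0],[0,0,0]]]' > mv.in && python3 jog.py mv.in
```

```text
t: 3.32
tool_pos: [0.5462, 0.1896, 0.1569]
tool_rot: [-0.069, 3.14, 0.003]
contact_force: [0.2, 2.7, 2.9]
opening: 0.0074
grip_force: 34.3
t: 3.48
tool_pos: [0.5462, 0.1895, 0.157]
tool_rot: [-0.069, 3.14, 0.006]
contact_force: [1.0, 7.5, 3.4]
opening: 0.0076
grip_force: 34.4
```

To row units: -0.001 m is -1.

```bash
echo '[[0.0,[0,-1,0],[0,0,0]],[0.0,[0,-1,0],[0,0,0]]]' > mv.in && python3 jog.py mv.in|grep -E "pos|force"; echo '[[0.0,[0,-1,0],[0,0,0]],[0.0,[0,-1,0],[0,0,0]]]' > mv.in && python3 jog.py mv.in|grep -E "pos|force"
```

```text
tool_pos: [0.5462, 0.1894, 0.157]
contact_force: [1.1, 9.8, 2.6]
grip_force: 34.4
tool_pos: [0.5462, 0.1893, 0.157]
contact_force: [0.3, 11.4, 2.3]
grip_force: 34.5
```

To row units: 0.003 m is 3, 0.002 m is 2.

```bash
echo '[[0.0,[0,2,0],[0,0,0]],[0.0,[0,3,0],[0,0,0]],[0.0,[0,3,0],[0,0,0]]]' > mv.in && python3 jog.py mv.in|grep -E "pos|force"; echo '[[0.03,[0,0,0],[0,0,0]],[0.03,[0,0,0],[0,0,0]],[0.03,[0,0,0],[0,0,0]],[0.03,[0,0,-10],[0,0,0]],[0.03,[0,0,-30],[0,0,0]],[0.03,[0,0,-45],[0,0,0]],[0.03,[0,0,-45],[0,0,0]]]' > mv.in && python3 jog.py mv.in
python3 - <<'E'
from h import *
rel([0.6538,0.2075,0.2],np.pi/2+.040)
E
```

```text
tool_pos: [0.5461, 0.1896, 0.1569]
contact_force: [0.1, 4.4, 3.9]
grip_force: 34.5
t: 4.65
tool_pos: [0.5479, 0.189, 0.2058]
tool_rot: [-0.069, 3.134, 0.001]
contact_force: [-0.0, 0.3, -0.0]
opening: 0.0298
grip_force: 0.0
t 4.65 pos [0.5479 0.189  0.2058] yang 92.5 zax [ 0.007  0.001 -1.   ] d [-0.1065  0.0138  0.0066] f [-0.   0.3 -0. ]
rot [0.0006 0.0067 0.0039]
```

```bash
echo '[[0.03,[-40,5,0],[0,0,0]],[0.03,[-75,10,0],[0,0,0]],[0.03,[-98,13.5,0],[0,0,0]],[0.03,[-107,13.8,0],[0,0,0]],[0.03,[-108,13.8,0],[0,0,0]],[0.03,[-108,13.8,0],[0,0,0]],[0.03,[-108,13.8,0],[0,0,0]],[0.03,[-108,13.8,10],[0,0,0]],[0.03,[-108,13.8,15],[0,0,0]],[0.03,[-108,13.8,15],[0,0,0]]]' > mv.in && python3 jog.py mv.in
python3 - <<'E'
from h import *
rel([0.6538,0.2075,0.157],np.pi/2+.040)
E
```

```text
t: 5.48
tool_pos: [0.6513, 0.2073, 0.1839]
tool_rot: [0.07, -3.137, 0.001]
contact_force: [-0.8, 0.2, -0.6]
opening: 0.03
grip_force: 0.0
t 5.48 pos [0.6513 0.2073 0.1839] yang 92.5 zax [-0.004 -0.001 -1.   ] d [-0.0026  0.0001  0.0269] f [-0.8  0.2 -0.6]
rot [-0.0007 -0.0037  0.0044]
```

```bash
echo '[[0.03,[-1,0,10],[0,0,0]],[0.03,[-1,0,20],[0,0,0]],[0.03,[-1,0,27],[0,0,0]],[0.03,[-1,0,28],[0,0,0]],[0.03,[-1,0,28],[0,0,0]],[0.0,[-1,0,28],[0,0,0]],[0,[-1,0,28],[0,0,0]],[0,[-1,0,28],[0,0,0]],[0,[-1,0,28],[0,0,0]],[0,[-1,0,28],[0,0,0]]]' > mv.in && python3 jog.py mv.in 30; echo '[[0.0,[0,1,0],[0,0,0]],[0.0,[0,2,0],[0,0,0]],[0.0,[0,3,0],[0,0,0]],[0.0,[0,4,0],[0,0,0]]]' > mv.in && python3 jog.py mv.in|grep -E "pos|force"
```

```text
t: 6.32
tool_pos: [0.6545, 0.2077, 0.1589]
tool_rot: [-0.069, 3.14, 0.0]
contact_force: [0.7, 0.2, 0.7]
opening: 0.0071
grip_force: 34.4
tool_pos: [0.6542, 0.2111, 0.1588]
contact_force: [0.5, -3.6, 2.9]
grip_force: 34.8
```

```bash
for i in 1 ; do echo '[[0.0,[0,1,0],[0,0,0]],[0.0,[0,2,0],[0,0,0]]]' > mv.in && python3 jog.py mv.in|grep -E "pos|force"; echo '[[0.0,[0,1,0],[0,0,0]],[0.0,[0,2,0],[0,0,0]]]' > mv.in && python3 jog.py mv.in|grep -E "pos|force"; done
```

```text
tool_pos: [0.6542, 0.2131, 0.1589]
contact_force: [0.9, -4.8, 3.9]
grip_force: 34.9
tool_pos: [0.6541, 0.2153, 0.1588]
contact_force: [0.5, -4.3, 3.5]
grip_force: 35.0
```

```bash
echo '[[0.0,[0,1,0],[0,0,0]],[0.0,[0,2,0],[0,0,0]]]' > mv.in && python3 jog.py mv.in|grep -E "pos|force"; echo '[[0.0,[0,1,0],[0,0,0]],[0.0,[0,2,0],[0,0,0]]]' > mv.in && python3 jog.py mv.in|grep -E "pos|force";  echo '[[0.0,[0,1,0],[0,0,0]],[0.0,[0,1,0],[0,0,0]]]' > mv.in && python3 jog.py mv.in|grep -E "pos|force"
```

```text
tool_pos: [0.654, 0.2173, 0.1588]
contact_force: [0.4, -6.5, 4.4]
grip_force: 35.1
tool_pos: [0.6539, 0.219, 0.1588]
contact_force: [0.5, -6.2, 5.0]
grip_force: 35.2
tool_pos: [0.6538, 0.2199, 0.1588]
contact_force: [0.5, -6.5, 5.6]
grip_force: 35.3
```

```bash
echo '[[0.0,[0,1,0],[0,0,0]],[0.0,[0,1,0],[0,0,0]]]' > mv.in && python3 jog.py mv.in|grep -E "pos|force"; echo '[[0.0,[0,1,0],[0,0,0]],[0.0,[0,1,0],[0,0,0]]]' > mv.in && python3 jog.py mv.in|grep -E "pos|force";  echo '[[0.0,[0,1,0],[0,0,0]],[0.0,[0,1,0],[0,0,0]]]' > mv.in && python3 jog.py mv.in|grep -E "pos|force"
```

```text
tool_pos: [0.6538, 0.22, 0.1589]
contact_force: [-0.2, -9.1, 6.2]
grip_force: 35.4
tool_pos: [0.6538, 0.2201, 0.1589]
contact_force: [-0.4, -11.3, 6.6]
grip_force: 35.5
tool_pos: [0.6538, 0.2202, 0.1589]
contact_force: [-2.0, -12.5, 7.2]
grip_force: 35.7
```

```bash
echo '[[0.0,[0,-2,0],[0,0,0]],[0.0,[0,-4,-1],[0,0,0]],[0.0,[0,-4,-1],[0,0,0]]]' > mv.in && python3 jog.py mv.in|grep -E "pos|force"; echo '[[0.03,[0,0,0],[0,0,0]],[0.03,[0,0,0],[0,0,0]],[0.03,[0,0,0],[0,0,0]],[0.03,[0,0,-10],[0,0,0]],[0.03,[0,0,-30],[0,0,0]],[0.03,[30,0,-60],[0,0,0]],[0.03,[55,0,-100],[0,0,0]],[0.03,[55,0,-138],[0,0,0]],[0.03,[55,0,-138],[0,0,0]],[0.03,[55,0,-138],[0,0,0]],[0.03,[55,0,-138],[0,0,0]]]' > mv.in && python3 jog.py mv.in
python3 - <<'E'
from h import *
rel([0.6,0.2,0.295],np.pi/2+.04)
o=ctrl.get_obs();im=ctrl.get_image('wrist')[:,:,::-1]
cv2.imwrite('pics/w2.png',im);np.savez('w2.npz',a=o['tool_pos'],b=o['tool_rot'])
cv2.imwrite('pics/w2v.png',cv2.resize(im[80:290,210:370],None,fx=2.85,fy=2.85,interpolation=cv2.INTER_CUBIC))
rel([0.3675,0.2557,0.25],0.04)
E
```

```text
tool_pos: [0.6535, 0.2197, 0.1589]
contact_force: [1.3, -2.6, 1.4]
grip_force: 34.7
t: 9.15
tool_pos: [0.5987, 0.2175, 0.2984]
tool_rot: [-0.07, 3.139, 0.001]
contact_force: [-0.5, 0.9, -0.1]
opening: 0.0301
grip_force: 0.0
t 9.15 pos [0.5987 0.2175 0.2984] yang 92.6 zax [ 0.002  0.001 -1.   ] d [-0.0005 -0.0175  0.0034] f [-0.5  0.9 -0.1]
rot [0.0006 0.0016 0.0045]
t 9.2 pos [0.5983 0.2173 0.2965] yang 92.5 zax [-0.001 -0.    -1.   ] d [0.2288 0.0486 0.0468] f [1.  0.4 0.4]
rot [-1.0000e-03 -1.0000e-03  1.5752e+00]
```

View pics/w2v.png

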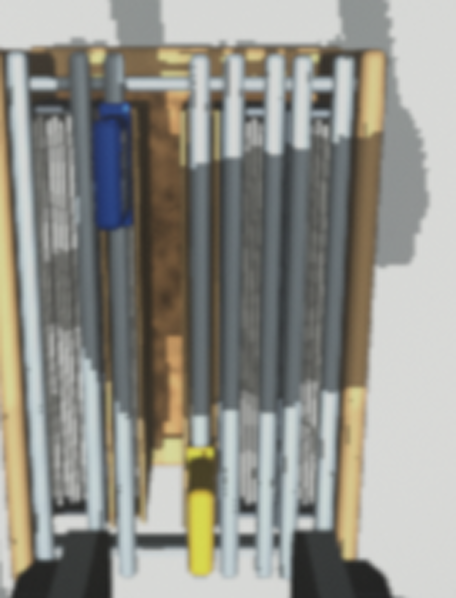

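Blue bar runs crop (115,62) to (127,570), yellow bar (200,62) to (201,572); the gap between them is open and both files still hang on the rails.

Run:
```python
from h import *
z=np.load('w2.npz');w=cam('wrist',(z['a'],z['b']))
top=[18,80,115,200,233,275,303,344];bot=[48,97,127,201,229,265,288,326]
for a,b in zip(top,bot):
    P=atz(w,210+a/2.85,80+62/2.85,.151);Q=atz(w,210+b/2.85,80+568/2.85,.151)
    print(P[:2].round(4),Q[:2].round(4),((P+Q)/2)[:2].round(4),'yaw',np.degrees(np.arctan2(*(Q-P)[[1,0]])).round(2))
print(proj(w,[.6,.2,.151]))
```

```text
[0.5186 0.1615] [0.6829 0.1692] [0.6007 0.1653] yaw 2.67
[0.5178 0.1793] [0.6821 0.1859] [0.6    0.1826] yaw 2.31
[0.5174 0.1894] [0.6817 0.1962] [0.5995 0.1928] yaw 2.38
[0.5163 0.2138] [0.6806 0.2216] [0.5984 0.2177] yaw 2.71
[0.5158 0.2233] [0.6802 0.2312] [0.598  0.2272] yaw 2.75
[0.5153 0.2354] [0.6796 0.2435] [0.5975 0.2394] yaw 2.84
[0.5149 0.2434] [0.6793 0.2514] [0.5971 0.2474] yaw 2.78
[0.5144 0.2552] [0.6787 0.2644] [0.5965 0.2598] yaw 3.22
(np.float64(260.64030984298506), np.float64(199.16973043530305))
```

To row units: 0.229 m is 229, 0.228 m is 228, 1.66 rad is 16.6.

```bash
echo '[[0.03,[30,5,2],[0,0,1.2]],[0.03,[60,10,4],[0,0,2.4]],[0.03,[90,17,7],[0,0,3.6]],[0.03,[120,25,9],[0,0,4.8]],[0.03,[150,32,11],[0,0,6]],[0.03,[175,38,13],[0,0,7.2]],[0.03,[195,42,15],[0,0,8.4]],[0.03,[210,45,17],[0,0,9.6]],[0.03,[222,48,17],[0,0,10.8]],[0.03,[228,49,17],[0,0,12]],[0.03,[229,49,17],[0,0,13.2]],[0.03,[229,49,17],[0,0,14.4]],[0.03,[229,49,17],[0,0,15.6]],[0.03,[229,49,17],[0,0,16.6]],[0.03,[229,49,17],[0,0,16.6]],[0.03,[229,49,17],[0,0,16.6]],[0.03,[229,49,17],[0,0,16.6]]]' > mv.in && python3 jog.py mv.in
python3 - <<'E'
from h import *
o=ctrl.get_obs();print(o['q'].round(2))
im=ctrl.get_image('wrist')[:,:,::-1]
cv2.imwrite('pics/w3.png',im);np.savez('w3.npz',a=o['tool_pos'],b=o['tool_rot'])
cv2.imwrite('pics/w3v.png',cv2.resize(im,(800,600),interpolation=cv2.INTER_CUBIC))
rel([0.3675,0.2557,0.2],-0.044)
E
```

```text
t: 10.62
tool_pos: [0.3674, 0.2558, 0.2792]
tool_rot: [-2.268, -2.173, 0.003]
contact_force: [-0.1, -0.0, 0.2]
opening: 0.0302
grip_force: 0.0
[ 0.44 -0.41  1.94  0.    1.62  0.48]
t 10.67 pos [0.3675 0.2559 0.2795] yang -2.5 zax [-0.001 -0.001 -1.   ] d [-0.0001  0.0001  0.0795] f [-0.2 -0.8  0.2]
rot [-0.0014  0.0007  0.0006]
```

View pics/w3v.png

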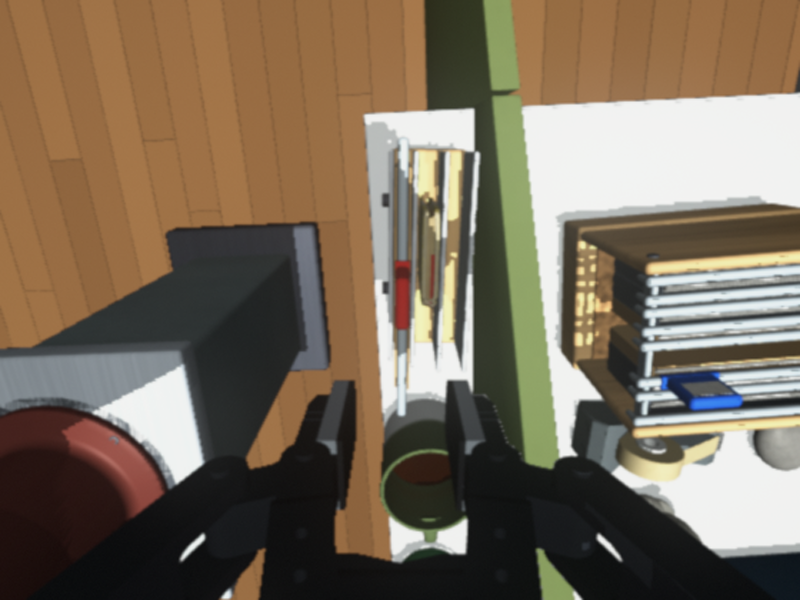

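Red tab sits at (402,262–330) in the view, with the bar from (403,140) to (402,415), nearly upright in the picture. I'll enlarge numerically by segmenting red and triangulating.

Run:
```python
from h import *
im=cv2.imread('pics/w3.png').astype(int)
m=(im[:,:,2]>60)&(im[:,:,2]>3*im[:,:,1])&(im[:,:,2]>3*im[:,:,0]);m[:,:200]=0;m[300:]=0
ys,xs=np.nonzero(m);print(xs.min(),xs.max(),ys.min(),ys.max())
for r in range(ys.min(),ys.max()+1,3):
    k=xs[ys==r];print(r,k.min(),k.max(),im[r,281])
cr=cv2.imread('pics/w3.png')[175:240,260:310];cv2.imwrite('pics/c3.png',cv2.resize(cr,None,fx=8,fy=8,interpolation=cv2.INTER_CUBIC))
z=np.load('w3.npz');w=cam('wrist',(z['a'],z['b']));s,t=cam('side'),cam('top')
for zz in (.174,.178):print(atz(w,281.2,ys.max()+.5,zz),atz(w,281.2,ys.min(),.15),atz(w,281.2,ys.min(),zz))
for v in (98,291):print('bar',atz(w,(403 if v<100 else 402)*.7,v,.15))
print(tri([(s,190+622/4,150+60/4),(w,281.2,209)]))
```

```text
278 285 183 228
183 278 278 [ 55  57 143]
186 278 285 [ 35  41 124]Traceback (most recent call last):
  File "<stdin>", line 6, in <module>
    return umr_minimum(a, axis, None, out, keepdims, initial, where)
ValueError: zero-size array to reduction operation minimum which has no identity
```

Run:
```python
from h import *
cr=cv2.imread('pics/w3.png')[175:240,260:310];cv2.imwrite('pics/c3.png',cv2.resize(cr,None,fx=8,fy=8,interpolation=cv2.INTER_CUBIC))
z=np.load('w3.npz');w=cam('wrist',(z['a'],z['b']));s,t=cam('side'),cam('top')
for zz in (.174,.178):print(atz(w,281.5,230,zz),atz(w,281.5,183,.15),atz(w,281.5,190,zz))
for v in (98,291):print('bar',atz(w,(403 if v<100 else 402)*.7,v,.15))
print(tri([(s,190+622/4,150+60/4),(w,281.5,210)]))
```

```text
[0.36733303 0.24151027 0.174     ] [0.36869444 0.27394532 0.15      ] [0.36867168 0.27411879 0.174     ]
[0.36739177 0.24306239 0.178     ] [0.36869444 0.27394532 0.15      ] [0.36870876 0.2751433  0.178     ]
bar [0.37188479 0.34045392 0.15      ]
bar [0.36440185 0.17164119 0.15      ]
(array([0.36836192, 0.25790134, 0.17562527]), np.float64(0.0007960168643708248))
```

View pics/c3.png

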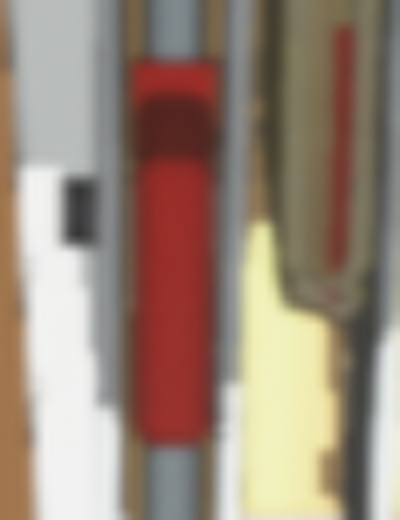

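Tab top face spans crop rows 158–445, column 175, giving (0.368,0.2565) and bar yaw −2.5°; this agrees with the earlier side/top estimate. Descending to grasp.

```bash
echo '[[0.03,[0,0.5,30],[0,0,0]],[0.03,[0,0.5,60],[0,0,0]],[0.03,[0,0.5,85],[0,0,0]],[0.03,[0.5,0.5,100],[0,0,0]],[0.03,[0.5,0.5,110],[0,0,0]],[0.03,[0.5,0.5,118],[0,0,0]],[0.03,[0.5,0.5,123],[0,0,0]],[0.03,[0.5,0.5,123.5],[0,0,0]],[0.03,[0.5,0.5,123.5],[0,0,0]],[0.03,[0.5,0.5,123.5],[0,0,0]]]' > mv.in && python3 jog.py mv.in|grep -E "pos|force"; echo '[[0,[0,0,0],[0,0,0]],[0,[0,0,0],[0,0,0]],[0,[0,0,0],[0,0,0]],[0,[0,0,0],[0,0,0]],[0,[0,0,0],[0,0,0]]]' > mv.in && python3 jog.py mv.in 50
python3 - <<'E'
from h import *
rel([0.3682,.2565,.156],-.044)
E
```

```text
tool_pos: [0.3689, 0.2568, 0.158]
contact_force: [0.5, 0.2, 0.0]
grip_force: 0.0
t: 11.92
tool_pos: [0.3688, 0.2568, 0.1579]
tool_rot: [2.271, 2.171, 0.003]
contact_force: [0.2, 0.7, 4.8]
opening: 0.007
grip_force: 51.1
t 11.92 pos [0.3688 0.2568 0.1579] yang -2.6 zax [ 0.002  0.001 -1.   ] d [-0.0003 -0.0006  0.0019] f [0.2 0.7 4.8]
rot [ 0.0016 -0.001  -0.0011]
```

```bash
echo '[[0,[0,0,-5],[0,0,0]],[0,[0,0,-15],[0,0,0]],[0,[0,0,-30],[0,0,0]],[0,[0,0,-50],[0,0,0]],[0,[0,0,-70],[0,0,0]],[0,[0,0,-90],[0,0,0]],[0,[0,0,-110],[0,0,0]],[0,[0,0,-130],[0,0,0]],[0,[0,0,-148],[0,0,0]],[0,[0,0,-158],[0,0,0]],[0,[0,0,-163],[0,0,0]],[0,[0,0,-163],[0,0,0]],[0,[0,0,-163],[0,0,0]]]' > mv.in && python3 jog.py mv.in
python3 - <<'E'
from h import *
rel([0.38,.4,.32],-.044)
E
```

```text
t: 13.0
tool_pos: [0.3679, 0.2563, 0.3189]
tool_rot: [-2.271, -2.171, 0.002]
contact_force: [-0.1, 0.7, -1.5]
opening: 0.0071
grip_force: 50.3
t 13.0 pos [0.3679 0.2563 0.3189] yang -2.6 zax [-0.001 -0.001 -1.   ] d [ 0.1441  0.0056 -0.0012] f [-0.1  0.7 -1.5]
rot [-0.0012  0.0007 -0.001 ]
```

Units first: shifts go in mm and turns go in units of 0.1 rad. So 0.05 m is 50, 0.233 m is 233, -1.6 rad is -16.

```bash
echo '[[0,[10,0,0],[0,0,0]],[0,[30,0,0],[0,0,0]],[0,[55,0,0],[0,0,0]],[0,[80,2,0],[0,0,0]],[0,[105,7,0],[0,0,0]],[0,[125,17,0],[0,0,-0.2]],[0,[140,32,0],[0,0,-0.8]],[0,[150,50,0],[0,0,-1.8]],[0,[155,70,0],[0,0,-3]],[0,[157,90,0],[0,0,-4.2]],[0,[158,110,0],[0,0,-5.4]],[0,[158,130,0],[0,0,-6.6]],[0,[158,150,0],[0,0,-7.8]],[0,[158,170,0],[0,0,-9]],[0,[158,190,0],[0,0,-10.2]],[0,[157,208,0],[0,0,-11.4]],[0,[155,222,0],[0,0,-12.6]],[0,[150,230,0],[0,0,-13.8]],[0,[143,233,0],[0,0,-15]],[0,[135,233,0],[0,0,-16]]]' > mv.in && python3 jog.py mv.in
python3 - <<'E'
from h import *
rel([0.6,.205,.31],np.pi/2+.042)
E
```

```text
t: 14.67
tool_pos: [0.6072, 0.3812, 0.3167]
tool_rot: [-0.016, -3.138, 0.002]
contact_force: [0.1, 0.1, -0.8]
opening: 0.0069
grip_force: 50.2
t 14.67 pos [0.6072 0.3812 0.3167] yang 89.4 zax [-0.003 -0.001 -1.   ] d [ 0.0054 -0.1762  0.0069] f [ 0.1  0.1 -0.8]
rot [-0.0014 -0.0034 -0.0523]
```

To row units: -0.176 m is -176, 0.01 m is 10, -0.052 rad is -0.52.

```bash
echo '[[0,[5,-15,0],[0,0,-0.3]],[0,[6,-35,0],[0,0,-0.52]],[0,[6,-60,0],[0,0,-0.52]],[0,[6,-85,0],[0,0,-0.52]],[0,[6,-110,0],[0,0,-0.52]],[0,[6,-135,0],[0,0,-0.52]],[0,[6,-155,4],[0,0,-0.52]],[0,[6,-168,8],[0,0,-0.52]],[0,[6,-175,10],[0,0,-0.52]],[0,[6,-176,10],[0,0,-0.52]],[0,[6,-176,10],[0,0,-0.52]],[0,[6,-176,10],[0,0,-0.52]],[0,[6,-176,10],[0,0,-0.52]],[0,[6,-176,10],[0,0,-0.52]]]' > mv.in && python3 jog.py mv.in
python3 - <<'E'
from h import *
rel([0.6,.205,.26],np.pi/2+.042)
o=ctrl.get_obs();im=ctrl.get_image('wrist')[:,:,::-1]
cv2.imwrite('pics/w4.png',im);np.savez('w4.npz',a=o['tool_pos'],b=o['tool_rot'])
z=np.load('w2.npz');w=cam('wrist',(z['a'],z['b']))
for p in [(150,85),(250,85),(160,541),(245,541)]:print('rail',atz(w,210+p[0]/2.85,80+p[1]/2.85,.144).round(4))
side=ctrl.get_image('side')[:,:,::-1];cv2.imwrite('pics/s4.png',side)
v=np.zeros((600,800,3),np.uint8);v[:,:400]=cv2.resize(im[20:320,180:380],(400,600),interpolation=cv2.INTER_CUBIC);v[:,400:]=cv2.resize(side[50:350,130:330],(400,600),interpolation=cv2.INTER_CUBIC)
cv2.imwrite('pics/v4.png',v)
E
```

```text
t: 15.83
tool_pos: [0.5983, 0.2058, 0.31]
tool_rot: [-0.059, 3.141, 0.0]
contact_force: [-0.2, -0.1, -1.1]
opening: 0.0067
grip_force: 50.2
t 15.83 pos [0.5983 0.2058 0.31  ] yang 92.1 zax [ 0.  0. -1.] d [-0.0017 -0.0009  0.05  ] f [-0.2 -0.1 -1.1]
rot [ 0.0003  0.0003 -0.0047]
rail [0.5234 0.1993 0.144 ]
rail [0.5221 0.2289 0.144 ]
rail [0.6746 0.2071 0.144 ]
rail [0.6733 0.2366 0.144 ]
```

View pics/v4.png

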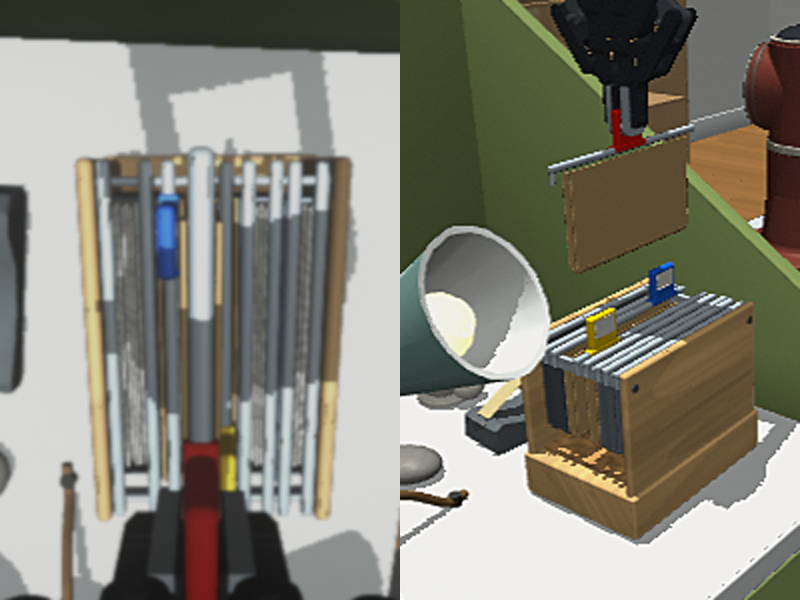

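The red file hangs level in the gripper above the rack: near bar end at crop (201,150), blue bar (168,165)–(175,485), yellow bar near (227,400). Both neighbours are still hung.

Run:
```python
from h import *
z=np.load('w4.npz');w=cam('wrist',(z['a'],z['b']));s=cam('side')
f=lambda u,v:(180+u/2,20+v/2)
print('TCP',z['a'])
print('red near end',atz(w,*f(201,149),.299).round(4),'red bar',atz(w,*f(203,400),.302).round(4))
for p in [(168,168),(174,480)]:print('blue',atz(w,*f(*p),.151).round(4))
print('yel',atz(w,*f(226,400),.151).round(4),'yeltab',atz(w,*f(229,470),.179).round(4))
# side view: bar ends
g=lambda u,v:(130+(u-400)/2,50+v/2)
for p in [(691,129),(551,168)]:
  o,d=ray(s,*g(*p)); k=(.299-o[2])/d[2];print('side',(o+k*d).round(4))
```

```text
TCP [0.59828163 0.20583953 0.30998472]
red near end [0.5127 0.2024 0.299 ] red bar [0.569 0.205 0.302]
blue [0.5179 0.1889 0.151 ]
blue [0.6653 0.1953 0.151 ]
yel [0.6221 0.219  0.151 ] yeltab [0.6455 0.2205 0.179 ]
side [0.5267 0.2122 0.299 ]
side [0.6837 0.2103 0.299 ]
```

To row units: -0.001 m is -1, -0.0006 m is -0.6, -0.004 rad is -0.04.

```bash
echo '[[0,[-1,-0.6,10],[0,0,-0.04]],[0,[-1,-0.6,25],[0,0,-0.04]],[0,[-1,-0.6,38],[0,0,-0.04]],[0,[-1,-0.6,46],[0,0,-0.04]],[0,[-1,-0.6,50],[0,0,-0.04]],[0,[-1,-0.6,51],[0,0,-0.04]],[0,[-1,-0.6,51],[0,0,-0.04]],[0,[-1,-0.6,51],[0,0,-0.04]],[0,[-1,-0.6,51],[0,0,-0.04]]]' > mv.in && python3 jog.py mv.in
python3 - <<'E'
from h import *
rel([0.5993,.2052,.1589],np.pi/2+.042)
E
```

```text
t: 16.68
tool_pos: [0.5997, 0.2045, 0.2599]
tool_rot: [-0.063, 3.139, 0.001]
contact_force: [0.1, -0.3, -1.7]
opening: 0.0066
grip_force: 50.2
t 16.68 pos [0.5997 0.2045 0.2599] yang 92.3 zax [ 0.002  0.    -1.   ] d [0.0006 0.0007 0.101 ] f [ 0.1 -0.3 -1.7]
rot [ 0.0003  0.0017 -0.0018]
```

Position good. Lowering in small steps with the force watched; +0.0007 in y.

To row units: 0.03 m is 30, 0.025 m is 25.

```bash
echo '[[0,[0,0.6,5],[0,0,0]],[0,[0,0.6,10],[0,0,0]],[0,[0,0.6,15],[0,0,0]],[0,[0,0.6,20],[0,0,0]],[0,[0,0.6,25],[0,0,0]],[0,[0,0.6,30],[0,0,0]]]' > mv.in && python3 jog.py mv.in
python3 - <<'E'
from h import *
rel([0.5993,.2052,.1589],np.pi/2+.042)
E
```

```text
t: 17.18
tool_pos: [0.5991, 0.2049, 0.2279]
tool_rot: [0.063, -3.14, 0.0]
contact_force: [-0.1, 0.3, -0.7]
opening: 0.007
grip_force: 50.2
t 17.18 pos [0.5991 0.2049 0.2279] yang 92.3 zax [-0.001 -0.    -1.   ] d [-0.0003  0.0003  0.069 ] f [-0.1  0.3 -0.7]
rot [-0.0001 -0.0006 -0.0018]
```

```bash
echo '[[0,[0,0,6],[0,0,0]],[0,[0,0,12],[0,0,0]],[0,[0,0,18],[0,0,0]],[0,[0,0,24],[0,0,0]],[0,[0,0,30],[0,0,0]],[0,[0,0,36],[0,0,0]],[0,[0,0,42],[0,0,0]],[0,[0,0,47],[0,0,0]],[0,[0,0,50],[0,0,0]],[0,[0,0,50],[0,0,0]],[0,[0,0,50],[0,0,0]]]' > mv.in && python3 jog.py mv.in
python3 - <<'E'
from h import *
rel([0.5993,.2052,.1589],np.pi/2+.042)
o=ctrl.get_obs();im=ctrl.get_image('wrist')[:,:,::-1];side=ctrl.get_image('side')[:,:,::-1]
cv2.imwrite('pics/w5.png',im);np.savez('w5.npz',a=o['tool_pos'],b=o['tool_rot'])
v=np.zeros((600,800,3),np.uint8);v[:,:400]=cv2.resize(im[20:320,180:380],(400,600),interpolation=cv2.INTER_CUBIC);v[:,400:]=cv2.resize(side[140:290,190:290],(400,600),interpolation=cv2.INTER_CUBIC)
cv2.imwrite('pics/v5.png',v)
E
```

```text
t: 18.1
tool_pos: [0.5992, 0.205, 0.1787]
tool_rot: [0.063, -3.141, 0.0]
contact_force: [0.3, -0.1, -1.3]
opening: 0.0068
grip_force: 50.2
t 18.1 pos [0.5992 0.205  0.1787] yang 92.3 zax [-0. -0. -1.] d [-0.0001  0.0002  0.0198] f [ 0.3 -0.1 -1.3]
rot [-0.     -0.0002 -0.0018]
```

View pics/v5.png

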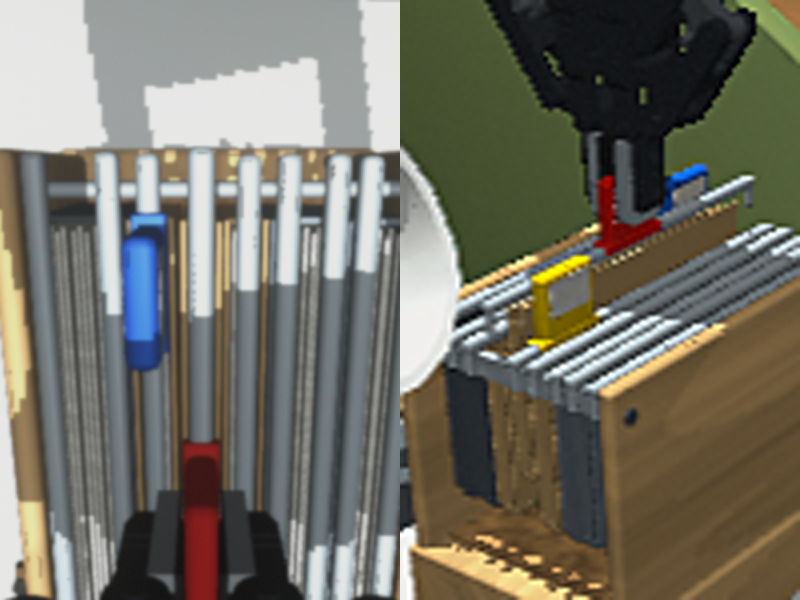

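The red file is centred between blue (147) and yellow (249) at column 201, two centimetres above home, hooks outside the rails. Lowering the rest.

```bash
python3 - <<'E'
from h import *
z=np.load('w5.npz');w=cam('wrist',(z['a'],z['b']));f=lambda u,v:(180+u/2,20+v/2)
print(atz(w,*f(201,150),.168)[:2],[atz(w,*f(u,v),.148)[:2].round(4) for u,v in[(147,154),(249,155),(106,152)]])
E
echo '[[0,[0,0,3],[0,0,0]],[0,[0,0,6],[0,0,0]],[0,[0,0,9],[0,0,0]],[0,[0,0,12],[0,0,0]],[0,[0,0,14],[0,0,0]],[0,[0,0,14],[0,0,0]]]' > mv.in && python3 jog.py mv.in|grep -E 'pos|force'
```

```text
[0.51386054 0.20129986] [array([0.5149, 0.1882]), array([0.5141, 0.2131]), array([0.5149, 0.1782])]
tool_pos: [0.5989, 0.2049, 0.1639]
contact_force: [-0.6, 0.0, -1.1]
grip_force: 50.3
```

```bash
echo '[[0,[0,0,1],[0,0,0]],[0,[0,0,2],[0,0,0]],[0,[0,0,3],[0,0,0]],[0,[0,0,4],[0,0,0]],[0,[0,0,4],[0,0,0]]]' > mv.in && python3 jog.py mv.in|grep -E 'pos|force'; echo '[[0,[0,0,1],[0,0,0]],[0,[0,0,1],[0,0,0]],[0,[0,0,1],[0,0,0]]]' > mv.in && python3 jog.py mv.in|grep -E 'pos|force'
```

```text
tool_pos: [0.5991, 0.205, 0.1605]
contact_force: [-0.6, 0.4, -1.1]
grip_force: 50.3
tool_pos: [0.5992, 0.205, 0.1598]
contact_force: [-0.1, -0.8, -1.3]
grip_force: 50.3
```

```bash
echo '[[0,[0,0,1],[0,0,0]],[0,[0,0,1],[0,0,0]],[0,[0,0,1],[0,0,0]]]' > mv.in && python3 jog.py mv.in|grep -E 'pos|force'; echo '[[0,[0,0,1],[0,0,0]],[0,[0,0,1],[0,0,0]],[0,[0,0,1],[0,0,0]]]' > mv.in && python3 jog.py mv.in|grep -E 'pos|force'
```

```text
tool_pos: [0.5994, 0.205, 0.159]
contact_force: [-0.3, -0.2, -1.4]
grip_force: 50.3
tool_pos: [0.5995, 0.205, 0.1587]
contact_force: [-1.1, -1.4, 3.8]
grip_force: 51.0
```

To row units: -0.14 m is -140, -0.138 m is -138.

```bash
echo '[[0.022,[0,0,0],[0,0,0]],[0.022,[0,0,0],[0,0,0]],[0.022,[0,0,0],[0,0,0]],[0.022,[0,0,-4],[0,0,0]],[0.022,[0,0,-12],[0,0,0]],[0.022,[0,0,-25],[0,0,0]],[0.022,[0,0,-45],[0,0,0]],[0.022,[0,0,-75],[0,0,0]],[0.022,[0,0,-110],[0,0,0]],[0.022,[0,0,-138],[0,0,0]],[0.022,[0,0,-140],[0,0,0]],[0.022,[0,0,-140],[0,0,0]],[0.022,[0,0,-140],[0,0,0]],[0.022,[0,0,-140],[0,0,0]],[0.022,[0,0,-140],[0,0,0]]]' > mv.in && python3 jog.py mv.in
python3 - <<'E'
from h import *
im=ctrl.get_image('wrist')[:,:,::-1];side=ctrl.get_image('side')[:,:,::-1]
v=np.zeros((600,800,3),np.uint8);v[:,:400]=cv2.resize(im[20:320,180:380],(400,600),interpolation=cv2.INTER_CUBIC);v[:,400:]=cv2.resize(side[140:290,190:290],(400,600),interpolation=cv2.INTER_CUBIC)
cv2.imwrite('pics/v6.png',v)
E
```

```text
t: 21.12
tool_pos: [0.5985, 0.2048, 0.2957]
tool_rot: [0.063, -3.138, 0.001]
contact_force: [-1.0, -0.3, -0.2]
opening: 0.0218
grip_force: 0.0
```

View pics/v6.png

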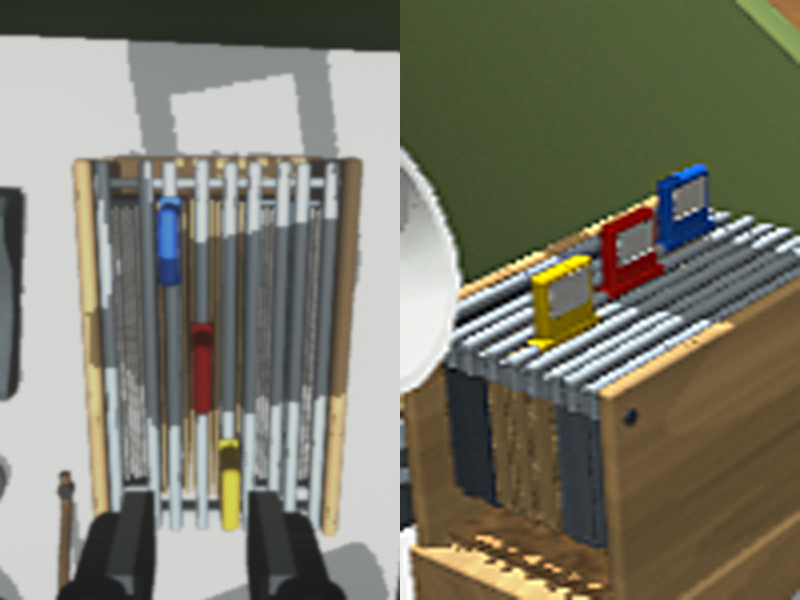

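The red file hangs between blue (170,240) and yellow (230,485), its bar level with the others and both ends past the rails. The gripper is clear.

```bash
python3 -c "
from station import ctrl
print(ctrl.finish_job())"
```

```text
the job is handed in; nothing more can be done
None
```

The red file is hung between the blue and yellow files with both hooks on the rails, and the job was handed in at about 21 s; both neighbours were slid apart until tight (under 15 N), the camera showed all files on the rails at the end, and no move touched the book or the mug, though I did not photograph them again at the end.

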